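Set the length stop and hold a tube in the V-jig for sawing

ROBOT

A 6-joint arm with a two-finger parallel gripper is mounted at the origin on a cart in front of the work surface, level with it; the furniture and walls round the work are solid. World frame = base frame: x ahead of the robot, y to its left, z up, the work surface at z = 0. Lengths are in mm, angles in degrees, forces in N, time in s.
With the tool pointing down it reaches from about 375 to 975 mm from the base axis. Payload 3.8 kg.
Tool frame: the origin (TCP) lies at the centre of the arm's flange, where the gripper is bolted on; the fingertips stand 173 mm ahead of it and the grasp point (between the pads) lies 155 mm ahead of it; z points along the fingers, y is the direction in which the jaws open and shut (so a half turn about z gives the same grasp; the last joint's range is limited). The gripper opens to 85 mm and grips with 20 to 120 N. Pads are 22 mm wide; open, the fingers measure 114 mm over their backs; the gripper's body (76 mm by 85 mm) begins 54 mm behind the grasp point. The pads swing forward as they close: fully open they stand 13 mm farther back than shut.
Start: joints at [68.417, 15.12, 91.902, -0, 72.978, -2.114], TCP at [224.974, 636.401, 404.68] pointing down, gripper open.
Joint ranges: [-150.88, 150.88], [-54.13, 125.18], [17.81, 147.31], [-75.09, 255.09], [0, 152.58], [-146.25, 146.25]. Speed limits (degrees/s): [147.25, 147.25, 180, 180, 180, 180].

INTERFACE

Orientations are given as a 3x3 rotation matrix whose columns are the frame's x, y, z axes.
In Python, from workcell import arm gives the robot as it stands.
- The arm moves only by the tool apply_moves, never from a script. Its arguments are lists of equal length, an entry for each row: "delta_pos": the shift along the tool's x, y, z in units of 50 mm (1.0 is 50 mm), a list of three; "delta_rot": the turn, a rotation vector about the tool's x, y, z in degrees, a list of three. In form: {"delta_pos": [[dx, dy, dz], ...], "delta_rot": [[rx, ry, rz], ...]}. A call has 1 to 12 rows; each row shifts and turns the commanded pose from where the row before left it, along the tool's axes as they then stand; what a row does not reach is not made up. A row lasts 1/8 s, in which the tool goes at most 62.5 mm and 10.7 degrees, less where a joint would pass 70% of its speed; a pose out of reach is approached as far as the arm can. A call is refused whole if a number of a shift passes 1 or a number of a turn 10.7, either way. A call with a gripper value outside its range is refused whole. "fingers" is the closure in counts, from 0 (fully open) to 255 (shut), set as the call begins (left out, the last holds). The fingers move at their own pace and stop on an object; "force" is the grip in N (left out, the last holds). Time passes only in rows, so rows that do not move let the fingers close. It gives the time, the measured TCP pose, the force and the opening at its end, in the units of the state.
- arm.get_obs(): the state, without advancing time (a new reading comes with each control period).
- arm.capture(name): name is "scene" or "top" or "wrist"; returns a dict with "pixels" (420x560x3 uint8, red, green, blue), "fovy" (degrees; the focal length in pixels is half the picture's height over the tangent of half this angle, whatever the lens; pixels are square), "cx", "cy" (the principal point, pixels), "T" (4x4, takes a point from camera to world coordinates). Camera axes: x right, y down, z forward; pixel columns grow to the right and rows downward; lengths in mm; the calibration is good to about 2 mm. A picture is of the moment at which its call begins. There is no depth.
- arm.sign_off(): hands the job in, once; it reports no verdict.
The state is a dict: "time": time; "joints": joint angles; "joint_velocities": joint speeds; "effort": joint torques, N m; "tcp_pos": TCP position; "ee_rot": TCP orientation; "ft_force": force on the tool from outside, world axes, zero at the start; "ft_torque": the same for the moment, N m; "width": opening from 0.0 (shut) to 1.0 (fully open).
Only numpy, scipy, OpenCV 4.12 (cv2) and the standard library are available. Lean on these libraries where they do the work, as an engineer would, in place of code of your own. Each camera call takes 0.05 s, during which the arm holds its last target. There are 200 camera calls.

TASK

Get the aluminium tube ready to be sawn to length in the wooden V-jig: first slide the grey length stop out along its rule until its face is level with the tip of the red cursor, and let go of it. Then lift the long tube off the bench, lay it in the V-groove with its end up against the stop without shifting the stop, and press it down firmly so that it bears on both sides of the V, without crushing it. Finish still holding it pressed there (do not let go), and leave the other things on the bench where they are.

Things in the scene. Friction and masses are not known exactly. Their poses are not given: they have to be found in the camera images.
- tube_jig: tube-cutting jig fixed on the bench: plywood base board 94 x 345 x 15 mm with brown wooden V-blocks and a length stop. Origin on the bench under the V's bottom line; the board reaches 150 mm to -y and 195 mm to +y of it. y axis: along the V towards the stop; x: across it, away from the robot; z: up
- v_seat (a point): where the tube's axis runs when it is seated: 48 mm above the bench, over the jig's origin; axes as the jig's. The V has 90 degrees, bottom line 20 mm and block tops 37 mm above the bench, 34 mm wide at the top; the blocks are 62 mm wide over all and stand at jig y = -135 to -102, -98 to -50 and 30 to 60 mm, with an 80 mm gap down to the board between
- saw_kerf (a point): the saw slot across the jig, at jig y = -100 mm, at the top of the wooden saw guides: two pairs of posts at jig y = -116 to -84 mm, 68 mm high over the bench, 63 mm apart inside; the tube lies between them
- v_near: the flank of the V on the side of -x of the jig (the robot's side), all its blocks. A tube pushed sideways as well as down unloads one of the two flanks; a straight push of 10 to 15 N is right; origin and axes as those of the jig
- v_far: the flank of the V on the side of +x of the jig, all its blocks; origin and axes as those of the jig
- stop (a joint): how far the length stop has been slid out along its track, towards +y of the jig, 0 to 0.075 m; at 0 its face is at y = 75 mm of the jig. A sprung brake shoe in the track resists with about 10 N and keeps it where it is left
- stop_face (a point): centre of the stop face (a steel disc) of the grey length stop, 48 mm above the bench, axes as those of the jig; the face looks to -y of the jig, along the V
- stop_grip (a point): centre of the upper part of the length stop's upright block, 65 mm above the bench; the upright block is 40 mm wide across the jig (x), 18 mm thick along it (y, the face is 9 mm to -y of this point), and 78 mm high over the bench; behind it (+y) a low foot, 27 mm high over the bench, and a narrow rib
- mark (a point): tip of the red cursor (14 x 12 mm, 6 mm high) clipped on the white rule beside the stop's track on the -x side of the jig; it does not move in a run; axes as those of the jig. The stop is set when the stop face has the same y as this tip
- tube_center (a point): middle of the long aluminium tube, diameter 40 mm, length 250 mm, about 0.15 to 0.31 kg, half-way up, to be gripped from outside; its y axis is the tube's axis (either end may go to the stop). It lies on the bench between the robot and the jig
- cut_piece: short cut piece of the same tube standing on end, diameter 40 mm, 62 mm high; bystander; origin under its centre
- tape_measure: yellow pocket tape measure, 40 x 80 x 66 mm; bystander; origin under its centre
- sand_block: brown sanding block, 65 x 100 x 28 mm; bystander; origin under its centre
- file_1: flat file with wooden handle, 28 x 260 x 30 mm; bystander; origin under its centre
- square_1: try square, 120 x 220 x 16 mm; bystander; origin under its centre

How it is judged:
By the outcome, as a careful person would: the job done as asked, in the order asked, and still so for the second after the job is handed in, while the arm keeps its last pose, push and grip.
It also fails if it takes over 70 s, if anything falls off the work surface, if the arm or the gripper's body presses on something with over 40 N, if the wrist force passes 120 N, or if a joint passes its speed limit or range.

## Working session

There is one attempt and no reset: what is moved stays moved. The work goes in short steps, Python scripts to look and compute and a tool call to move; the robot and the scene stay as the last step left them, time stands still between calls to the robot, and variables do not carry over. Pictures are saved under pics/ and viewed, about 8 in all and at most 12, crops included, and the job is handed in when it is done.

Besides the shell and the picture viewer there is one more tool, called after "Request:" as name(argument=value, ...) on one line, values as JSON. apply_moves: Moves the arm, as the interface text tells. Its arguments: {"type":"object","properties":{"delta_pos":{"type":"array","items":{"type":"array","items":{"type":"number"}}},"delta_rot":{"type":"array","items":{"type":"array","items":{"type":"number"}}},"fingers":{"type":"number"},"force":{"type":"number"}},"required":["delta_pos","delta_rot"]}

```bash
mkdir -p pics; ls
python3 - <<'E'
from workcell import arm
import cv2, pickle
o=arm.get_obs(); print(o)
for n in("scene","top","wrist"):
    c=arm.capture(n); pickle.dump(c,open(f'{n}0.pkl','wb'))
    cv2.imwrite(f'pics/{n}0.png',cv2.cvtColor(c['pixels'],cv2.COLOR_RGB2BGR)); print(n,c['fovy'],c['cx'],c['cy'],c['T'].round(3).tolist())
E
```

```text
pics
{'time': 0.0, 'joints': array([ 6.84177514e+01,  1.51684999e+01,  9.19832101e+01, -8.12668460e-04,
        7.29773567e+01, -2.11514589e+00]), 'joint_velocities': array([ 0.00152029, -0.07846634, -0.04728933, -0.05163718, -0.03416694,
        0.07840622]), 'effort': array([ 2.47493677e-03, -5.15117991e+01, -3.67309785e+01, -6.64991603e-05,
        1.29072263e-02, -2.43746092e-05]), 'tcp_pos': array([224.83710559, 636.07483527, 403.35090198]), 'ee_rot': array([[-9.42834357e-01,  3.33260724e-01, -8.15990745e-04],
       [ 3.33261716e-01,  9.42832021e-01, -2.09969493e-03],
       [ 6.95963507e-05, -2.25160300e-03, -9.99997463e-01]]), 'ft_force': array([ 0.04924612, -1.02368494, -1.14371006]), 'ft_torque': array([0.00312519, 0.00982545, 0.03455044]), 'width': 0.9993105212903569}
scene 48.77158466632444 278.8353311633276 205.25284711773256 [[0.662, -0.565, 0.493, -97.146], [-0.749, -0.513, 0.419, -556.132], [0.016, -0.647, -0.763, 1084.643], [0.0, 0.0, 0.0, 1.0]]
top 54.16255612750291 283.792742244478 209.9685573698793 [[-0.026, -0.985, 0.173, 333.849], [-1.0, 0.025, -0.005, 4.496], [0.001, -0.173, -0.985, 1224.073], [0.0, 0.0, 0.0, 1.0]]
wrist 71.56008815470942 277.5529432242796 206.47010097399937 [[0.334, 0.899, 0.283, 151.2], [0.942, -0.318, -0.104, 662.959], [-0.003, 0.302, -0.953, 372.156], [0.0, 0.0, 0.0, 1.0]]
```

View pics/top0.png

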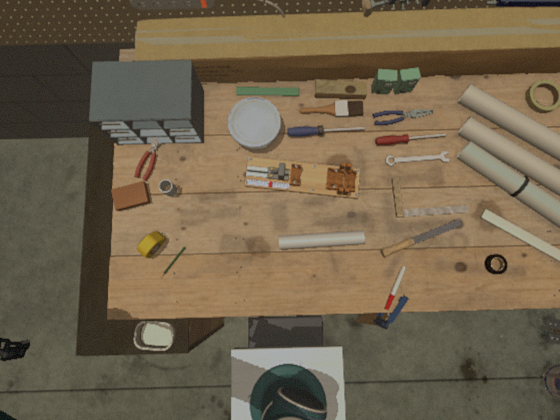

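View pics/scene0.png

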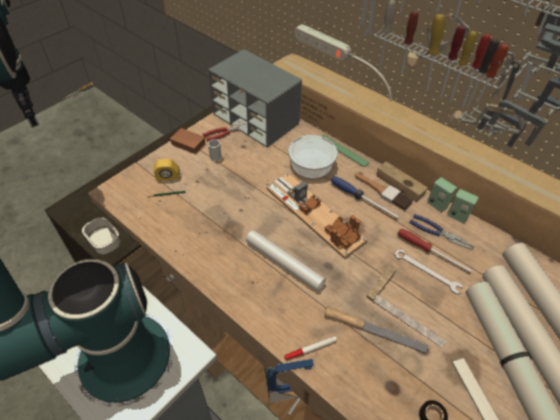

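Top view: the jig spans about (246,172)–(360,183) with the stop at its left (+y) end and the red cursor near (270,185). The tube runs from (280,242) to (364,239). The scene view agrees with this layout. I'll work out rough positions and then use the wrist camera.

```bash
cat > h.py <<'E'
import numpy as np, cv2, pickle
from workcell import arm
def snap(n,name):
    c=arm.capture(n); pickle.dump(c,open(f'{name}.pkl','wb'))
    cv2.imwrite(f'pics/{name}.png',cv2.cvtColor(c['pixels'],cv2.COLOR_RGB2BGR)); return c
def load(name): return pickle.load(open(f'{name}.pkl','rb'))
def ray(c,u,v):
    f=210/np.tan(np.radians(c['fovy']/2)); d=c['T'][:3,:3]@np.array([(u-c['cx'])/f,(v-c['cy'])/f,1]); return c['T'][:3,3],d
def onz(c,u,v,z):
    o,d=ray(c,u,v); return o+d*(z-o[2])/d[2]
def proj(c,p):
    f=210/np.tan(np.radians(c['fovy']/2)); q=c['T'][:3,:3].T@(np.asarray(p,float)-c['T'][:3,3]); return q[:2]/q[2]*f+[c['cx'],c['cy']]
def tool(goal): # world shift to tool units
    o=arm.get_obs(); return o['ee_rot'].T@(np.asarray(goal)-o['tcp_pos'])/50
E
python3 - <<'E'
from h import *
c=load('top0')
for n,u,v,z in [('jig+y',246,174,15),('jig-y',359,183,15),('tubeL',280,241.5,20),('tubeR',364,239,20),('cursor',270,185,21)]: print(n,onz(c,u,v,z).round())
w=load('wrist0'); o=arm.get_obs(); print('cam offset in tool',o['ee_rot'].T@(w['T'][:3,3]-o['tcp_pos'])); print((o['ee_rot'].T@w['T'][:3,:3]).round(3))
E
```

```text
jig+y [660. 110.  15.]
jig-y [ 624. -232.   15.]
tubeL [452.  12.  20.]
tubeR [ 453. -236.   20.]
cursor [623.  38.  21.]
cam offset in tool [78.42297816  0.78328639 31.44936443]
[[-0.001 -0.953 -0.302]
 [ 1.    -0.001 -0.001]
 [ 0.001 -0.302  0.953]]
```

Request:
apply_moves(delta_pos=[[0,0,0],[0,0,0],[0,0,0],[0,0,0],[0,0,0],[0,0,0],[0,0,0],[0,0,0]], delta_rot=[[0,0,9.5],[0,0,9.5],[0,0,9.5],[0,0,9.5],[0,0,9.5],[0,0,9.5],[0,0,9.5],[0,0,9.5]], fingers=0)

```text
time: 1.15
tcp_pos: [224.9, 636.3, 404.1]
ee_rot: [[0.101, 0.995, -0.0], [0.995, -0.101, -0.001], [-0.001, -0.0, -1.0]]
ft_force: [0.4, -0.5, -0.2]
width: 1.004
```

Request:
apply_moves(delta_pos=[[-0.9,0.65,0.1],[-0.9,0.65,0.1],[-0.9,0.65,0.1],[-0.9,0.65,0.1],[-0.9,0.65,0.1],[-0.9,0.65,0.1],[-0.9,0.65,0.1],[-0.9,0.65,0.1],[-0.9,0.65,0.1],[-0.9,0.65,0.1],[-0.9,0.65,0.1],[-0.9,0.65,0.1]], delta_rot=[[0,0,0],[0,0,0],[0,0,0],[0,0,0],[0,0,0],[0,0,0],[0,0,0],[0,0,0],[0,0,0],[0,0,0],[0,0,0],[0,0,0]])

```text
time: 2.65
tcp_pos: [562.3, 60.0, 344.4]
ee_rot: [[0.095, 0.995, -0.0], [0.995, -0.095, 0.0], [0.0, -0.0, -1.0]]
ft_force: [0.4, 0.2, 0.6]
width: 0.999
```

Request:
apply_moves(delta_pos=[[-0.9,0.65,0.1],[-0.9,0.65,0.1],[0,0,0],[0,0,0]], delta_rot=[[0,0,0],[0,0,0],[0,0,0],[0,0,0]])

```text
time: 3.15
tcp_pos: [617.5, -34.1, 334.1]
ee_rot: [[0.096, 0.995, -0.002], [0.995, -0.096, 0.001], [0.0, -0.002, -1.0]]
ft_force: [-0.2, -0.1, -0.5]
width: 1.0
```

Run:
```python
from h import *
snap('wrist','w1'); o=arm.get_obs(); print(o['time'],o['tcp_pos'],o['ee_rot'].round(4),o['ft_force'])
```

```text
3.2 [617.34124797 -33.48974518 334.27194886] [[ 9.510e-02  9.955e-01 -1.200e-03]
 [ 9.955e-01 -9.510e-02  6.000e-04]
 [ 4.000e-04 -1.200e-03 -1.000e+00]] [ 0.35835629  1.07649445 -1.30750274]
```

View pics/w1.png

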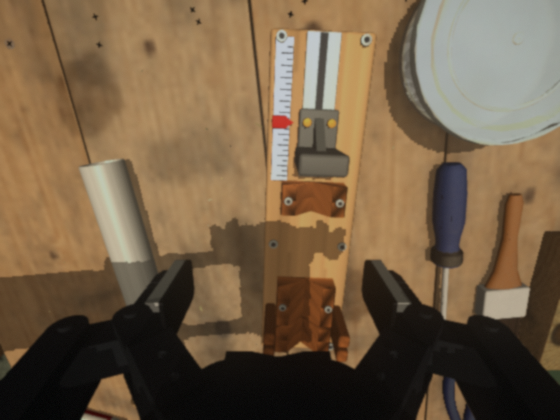

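The wrist view shows the board's +y corners at (272,31) and (375,35), the red cursor with its tip near (293,122), and the stop's upright at about (298–348, 150–177). The tube's +y end is near (107,163). Next I'll zoom in on the stop and extract edges.

Run:
```python
from h import *
c=load('w1'); im=cv2.imread('pics/w1.png'); 
cv2.imwrite('pics/w1c.png',cv2.resize(im[20:220,255:385],None,fx=3,fy=3,interpolation=cv2.INTER_CUBIC))
hsv=cv2.cvtColor(im,cv2.COLOR_BGR2HSV)
red=((hsv[...,0]<8)|(hsv[...,0]>172))&(hsv[...,1]>170)&(hsv[...,2]>120)
red[:,:255]=0; red[:,310:]=0; red[200:]=0
v,u=np.nonzero(red); print('red',u.min(),u.max(),v.min(),v.max()); t=u>=u.max()-2; print('tip',u[t].mean(),v[t].mean(), onz(c,u[t].mean(),v[t].mean(),21))
for n,u,v in [('cornL',272,31),('cornR',375,35),('leftlow',265,330)]: print(n,onz(c,u,v,15))
```

```text
red 272 291 116 127
tip 289.8333333333333 122.16666666666667 [634.17877431  35.74854658  21.        ]
cornL [625.39771288 113.01978736  15.        ]
cornR [714.51079587 101.16627551  15.        ]
leftlow [ 584.5604822  -199.89061373   15.        ]
```

View pics/w1c.png

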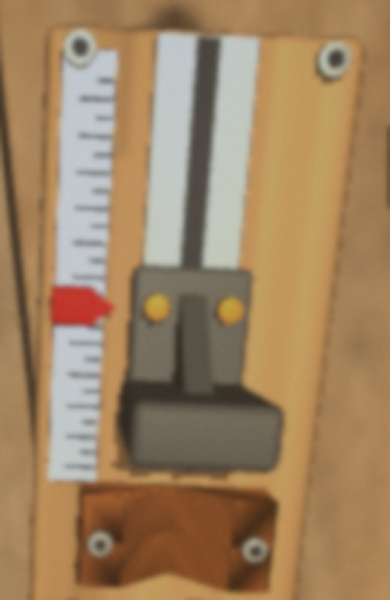

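Run:
```python
from h import *
c=load('w1'); P=lambda a,b,z:onz(c,255+a/3,20+b/3,z)
pts={'cornL':(51,30,15),'cornR':(360,42,15),'tip':(115,308,20),'BL':(137,403,78),'BR':(282,407,78),'FL':(135,468,78),'FR':(278,468,78),'tr1':(208,40,18),'tr2':(191,262,18),'ruleTop':(118,50,16),'ruleBot':(98,480,16),'scrL':(100,545,38),'scrR':(256,549,38),'footL':(137,268,27),'footR':(250,270,27)}
W={k:P(*v) for k,v in pts.items()}
for k,v in W.items(): print(k,v.round(1))
d=lambda a,b:(np.hypot(*(W[a]-W[b])[:2]).round(1),np.degrees(np.arctan2(*(W[a]-W[b])[:2])).round(2))
for a,b in [('cornL','cornR'),('BL','BR'),('FL','FR'),('BL','FL'),('BR','FR'),('tr1','tr2'),('ruleTop','ruleBot'),('scrL','scrR')]: print(a,b,d(a,b))
# tube in w1
im=cv2.imread('pics/w1.png'); print(c['T'].round(3))
```

```text
cornL [625.5 113.8  15. ]
cornR [714.5 101.9  15. ]
tip [637.4  35.   20. ]
BL [638.4  13.   78. ]
BR [675.2   8.4  78. ]
FL [636.7  -3.7  78. ]
FR [673.8  -7.3  78. ]
tr1 [670.1 106.1  18. ]
tr2 [661.9  46.2  18. ]
ruleTop [644.3 106.6  16. ]
ruleBot [627.5 -19.8  16. ]
scrL [626.  -35.8  38. ]
scrR [675.1 -41.9  38. ]
footL [644.6  46.   27. ]
footR [678.2  42.2  27. ]
cornL cornR (np.float64(89.8), np.float64(-82.42))
BL BR (np.float64(37.1), np.float64(-82.87))
FL FR (np.float64(37.3), np.float64(-84.45))
BL FL (np.float64(16.8), np.float64(5.98))
BR FR (np.float64(15.8), np.float64(5.11))
tr1 tr2 (np.float64(60.5), np.float64(7.77))
ruleTop ruleBot (np.float64(127.4), np.float64(7.59))
scrL scrR (np.float64(49.4), np.float64(-82.93))
[[ 9.95000e-01 -9.20000e-02 -3.20000e-02  6.24252e+02]
 [-9.70000e-02 -9.49000e-01 -3.01000e-01  4.40630e+01]
 [-3.00000e-03  3.03000e-01 -9.53000e-01  3.02780e+02]
 [ 0.00000e+00  0.00000e+00  0.00000e+00  1.00000e+00]]
```

The measurements agree: jig yaw is about −7.5°, and the origin is near (644.7, −84). The stop block and V-block screws sit at jig x ≈ 0 and jig y ≈ 88 and 45. The cursor tip is at y ≈ 117 and the face at about 78. I'll move over the stop and descend.

Request:
apply_moves(delta_pos=[[0,0,0],[0.4,0.34,0],[0.41,0.33,0],[0,0,0.6],[0,0,0.6],[0,0,0.6],[0,0,0.5],[0,0,0],[0,0,0]], delta_rot=[[0,0,2],[0,0,0],[0,0,0],[0,0,0],[0,0,0],[0,0,0],[0,0,0],[0,0,0],[0,0,0]])

```text
time: 4.32
tcp_pos: [656.7, 2.4, 220.9]
ee_rot: [[0.129, 0.992, 0.002], [0.992, -0.129, -0.0], [0.0, 0.002, -1.0]]
ft_force: [-0.4, 0.7, 0.7]
width: 1.006
```

Run:
```python
from h import *
snap('wrist','w2'); o=arm.get_obs(); print(o['time'],o['tcp_pos'],o['ee_rot'].round(4),o['ft_force'])
```

```text
4.375 [657.03176762   2.22595756 221.49317689] [[ 1.296e-01  9.916e-01  2.700e-03]
 [ 9.916e-01 -1.296e-01 -1.000e-04]
 [ 3.000e-04  2.700e-03 -1.000e+00]] [-0.54638027 -0.40927563  0.55993902]
```

View pics/w2.png

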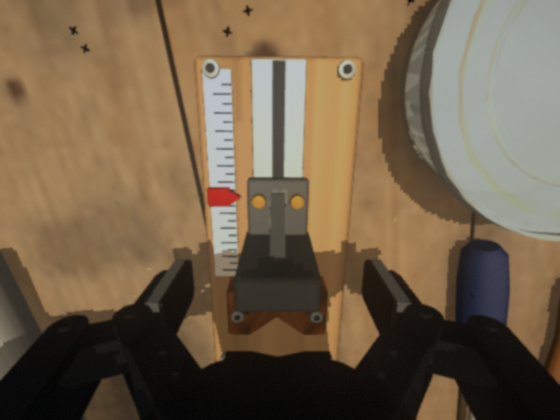

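The stop block is centred at u≈279 between the fingers, which are at about 185 and 370. The cursor tip is at (240,197). I'll descend slightly and grip, then cross-check the tip from this view.

Request:
apply_moves(delta_pos=[[0,0,0.08],[0,0,0],[0,0,0],[0,0,0],[0,0,0],[0,0,0],[0,0,0],[0,0,0]], delta_rot=[[0,0,0],[0,0,0],[0,0,0],[0,0,0],[0,0,0],[0,0,0],[0,0,0],[0,0,0]], fingers=255, force=70)

```text
time: 5.38
tcp_pos: [656.5, 1.6, 216.3]
ee_rot: [[0.13, 0.991, 0.001], [0.991, -0.13, -0.0], [0.0, 0.001, -1.0]]
ft_force: [-1.4, 0.6, 4.6]
width: 0.462
```

```bash
cat >> h.py <<'E'
Y=np.array([.1305,.9914]);X=np.array([.9914,-.1305]);O=np.array([644.7,-84.])
def jig(p): d=np.asarray(p)[:2]-O; return np.array([d@X,d@Y]).round(1)
def tip(name):
    im=cv2.imread(f'pics/{name}.png'); hsv=cv2.cvtColor(im,cv2.COLOR_BGR2HSV)
    m=(((hsv[...,0]<8)|(hsv[...,0]>172))&(hsv[...,1]>150)&(hsv[...,2]>90)).astype(np.uint8)
    n,l,s,ce=cv2.connectedComponentsWithStats(m); 
    return [(s[i].tolist(),ce[i].round(1).tolist()) for i in range(1,n) if s[i,4]>40]
E
python3 - <<'E'
from h import *
print(tip('w2')); c=load('w2')
for n,u,v,z in [('tip',241,197.5,20),('BL',247,235,78),('BR',313,235,78),('corL',196,57,15),('corR',363,59,15)]: 
    p=onz(c,u,v,z); print(n,p.round(1),jig(p))
o=arm.get_obs(); print(o['time'],o['tcp_pos'],o['ft_force'],o['width'],jig(o['tcp_pos']))
E
```

```text
[([207, 188, 33, 18, 466], [220.8, 196.3])]
tip [638.   35.3  20. ] [-22.2 117.4]
BL [647.3  34.4  78. ] [-12.8 117.7]
BR [674.5  30.8  78. ] [ 14.5 117.7]
corL [626.3 115.   15. ] [-44.2 194.9]
corR [715.8 102.3  15. ] [ 46.2 193.9]
5.375 [656.52531344   1.63686322 216.30246922] [-1.39308097  0.55782619  4.57424963] 0.46167454061185587 [ 0.5 86.4]
```

Request:
apply_moves(delta_pos=[[0.1,0,0],[0.1,0,0],[0.1,0,0],[0.1,0,0],[0.1,0,0],[0.1,0,0],[0.1,0,0],[0.06,0,0],[0,0,0],[0,0,0]], delta_rot=[[0,0,0],[0,0,0],[0,0,0],[0,0,0],[0,0,0],[0,0,0],[0,0,0],[0,0,0],[0,0,0],[0,0,0]])

```text
time: 6.62
tcp_pos: [661.4, 37.3, 216.3]
ee_rot: [[0.13, 0.992, 0.0], [0.992, -0.13, -0.003], [-0.003, 0.001, -1.0]]
ft_force: [-1.6, -7.2, 5.4]
width: 0.458
```

Run:
```python
from h import *
snap('wrist','w3'); print(tip('w3')); o=arm.get_obs(); print(o['time'],o['tcp_pos'],o['ft_force'],o['width'],jig(o['tcp_pos']))
```

```text
[([209, 243, 24, 18, 273], [218.4, 250.4])]
6.675 [661.4345693   37.33927126 216.28383898] [-2.09397613 -8.08483985  6.74553939] 0.4594905337874073 [  0.8 122.5]
```

Request:
apply_moves(delta_pos=[[0,0,0],[0,0,0],[0,0,0],[0,0,0],[0,0,-0.7],[0,0,-0.7],[-0.8,0,-0.5],[-0.86,0,0],[0,0,0],[0,0,0],[0,0,0]], delta_rot=[[0,0,0],[0,0,0],[0,0,0],[0,0,0],[0,0,0],[0,0,0],[0,0,0],[0,0,0],[0,0,0],[0,0,0],[0,0,0]], fingers=0)

```text
time: 8.05
tcp_pos: [650.5, -41.9, 310.2]
ee_rot: [[0.129, 0.992, -0.001], [0.992, -0.129, 0.0], [0.0, -0.001, -1.0]]
ft_force: [-0.2, -1.0, -0.2]
width: 1.001
```

Run:
```python
from h import *
c=snap('wrist','w4'); print(tip('w4')); o=arm.get_obs(); print(o['time'],o['tcp_pos'],o['ft_force'],o['width'],jig(o['tcp_pos']),c['T'][:3,3],jig(c['T'][:3,3]))
im=cv2.imread('pics/w4.png'); p=proj(c,[637.5,35,20]); print(p)
u,v=int(p[0]),int(p[1]); u0,v0=u-35,v-60
print(u0,v0); cv2.imwrite('pics/w4c.png',cv2.resize(im[v0:v0+120,u0:u0+120],None,fx=5,fy=5,interpolation=cv2.INTER_CUBIC))
```

```text
[([229, 112, 21, 13, 234], [237.8, 118.0])]
8.1 [650.5059545  -41.82656948 310.20615756] [ 0.2253315  -0.47435483 -1.36892478] 1.002384950844386 [ 0.3 42.6] [659.77295245  35.97726046 278.88696215] [ -0.7 120.9]
[252.2779849  118.61551033]
217 58
```

View pics/w4c.png

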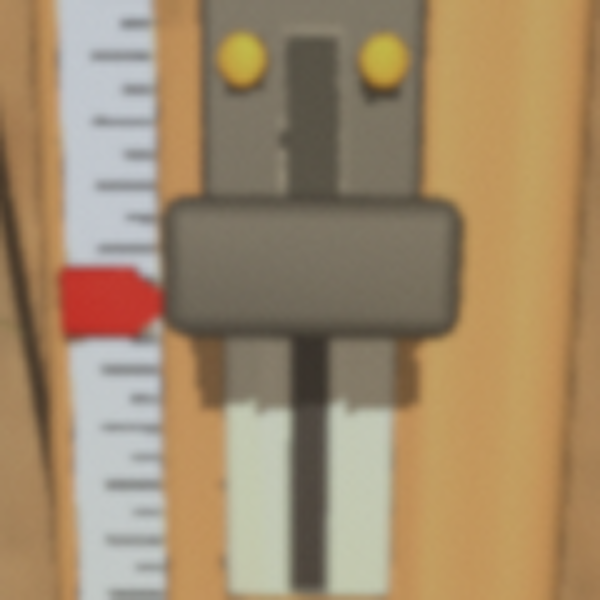

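Run:
```python
from h import *
c=load('w4'); im=cv2.cvtColor(c['pixels'],cv2.COLOR_RGB2GRAY).astype(float)
for n,a,b,z in [('tip',166,300,20),('tip',166,300,16),('frontC',310,336,76),('frontL',240,335,76),('frontR',390,336,76),('back',310,197,76)]:
    p=onz(c,217+a/5,58+b/5,z); print(n,z,p.round(1),jig(p))
# profile
for col in (262,268,290,296): print(col,im[90:135,col].astype(int).tolist())
r=c['pixels'].astype(int); print('red rows'); 
for v in range(110,128): print(v,[int(r[v,u,0]-r[v,u,1]) for u in range(240,254)])
```

```text
tip 20 [635.8  35.7  20. ] [-24.4 117.5]
tip 16 [635.5  35.7  16. ] [-24.8 117.5]
frontC 76 [659.4  28.7  76. ] [-1.000e-01  1.137e+02]
frontL 76 [650.1  30.   76. ] [ -9.5 113.8]
frontR 76 [670.1  27.3  76. ] [ 10.6 113.7]
back 76 [661.7  46.   76. ] [-1.000e-01  1.311e+02]
262 [116, 116, 116, 117, 116, 114, 104, 91, 87, 97, 108, 115, 118, 119, 116, 118, 117, 115, 114, 113, 112, 111, 111, 109, 108, 107, 106, 106, 104, 103, 101, 96, 87, 79, 76, 83, 98, 104, 104, 105, 104, 103, 103, 103, 104]
268 [116, 116, 116, 115, 115, 115, 103, 90, 87, 96, 105, 114, 118, 118, 118, 118, 117, 115, 114, 114, 113, 113, 111, 111, 109, 108, 107, 105, 105, 105, 101, 96, 88, 80, 78, 92, 112, 121, 121, 121, 121, 121, 121, 122, 122]
290 [115, 115, 115, 116, 114, 112, 103, 88, 85, 93, 103, 113, 117, 118, 117, 118, 116, 117, 115, 115, 115, 113, 113, 112, 111, 111, 110, 109, 108, 107, 106, 101, 91, 81, 75, 87, 109, 122, 124, 122, 122, 123, 123, 124, 124]
296 [115, 115, 115, 115, 115, 113, 106, 91, 85, 92, 103, 111, 118, 119, 118, 116, 118, 115, 114, 116, 114, 115, 114, 112, 111, 110, 111, 109, 108, 108, 106, 1
[... 494 characters left out ...]
 [136, 137, 136, 138, 137, 136, 138, 133, 118, 77, 29, 10, 7, 7]
118 [136, 136, 137, 137, 138, 138, 137, 134, 120, 78, 29, 9, 7, 8]
119 [137, 138, 137, 138, 137, 138, 137, 134, 119, 77, 29, 9, 8, 8]
120 [139, 138, 137, 138, 138, 137, 136, 126, 105, 66, 27, 10, 6, 6]
121 [138, 138, 138, 139, 138, 134, 125, 101, 70, 42, 22, 10, 7, 8]
122 [138, 138, 137, 137, 132, 117, 93, 59, 32, 25, 21, 14, 8, 7]
123 [134, 133, 134, 131, 116, 83, 52, 25, 14, 20, 27, 22, 14, 11]
124 [106, 107, 107, 106, 85, 48, 23, 10, 9, 23, 35, 34, 28, 22]
125 [46, 47, 50, 50, 37, 17, 7, 4, 8, 26, 40, 43, 41, 36]
126 [6, 7, 8, 7, 5, 1, -1, -1, 6, 25, 41, 45, 46, 45]
127 [-5, -4, -4, -4, -4, -5, -5, -4, 4, 23, 40, 46, 47, 46]
```

Now the tip is at (249.5,118.2) and the face's top front edge at v≈125.3, almost directly under the camera. The face is therefore still about 3.7 mm short of the mark, so I'll regrip and nudge it.

Request:
apply_moves(delta_pos=[[0.8,0,0],[0.8,0,0],[0,0,0.6],[0,0,0.6],[0,0,0.68],[0,0,0],[0,0,0]], delta_rot=[[0,0,0],[0,0,0],[0,0,0],[0,0,0],[0,0,0],[0,0,0],[0,0,0]])

```text
time: 8.98
tcp_pos: [661.4, 36.9, 217.5]
ee_rot: [[0.129, 0.992, 0.001], [0.992, -0.129, 0.0], [0.0, 0.001, -1.0]]
ft_force: [-0.1, 0.3, 0.4]
width: 0.998
```

Request:
apply_moves(delta_pos=[[0,0,0],[0,0,0],[0,0,0],[0,0,0],[0,0,0],[0,0,0],[0,0,0]], delta_rot=[[0,0,0],[0,0,0],[0,0,0],[0,0,0],[0,0,0],[0,0,0],[0,0,0]], fingers=255, force=70)

```text
time: 9.85
tcp_pos: [661.3, 36.3, 218.2]
ee_rot: [[0.13, 0.991, 0.001], [0.991, -0.13, 0.0], [0.0, 0.001, -1.0]]
ft_force: [-2.1, -0.6, 6.1]
width: 0.457
```

Request:
apply_moves(delta_pos=[[0.05,0,0],[0.03,0,0],[0.03,0,0],[0,0,0],[0,0,0],[0,0,0]], delta_rot=[[0,0,0],[0,0,0],[0,0,0],[0,0,0],[0,0,0],[0,0,0]])

```text
time: 10.6
tcp_pos: [661.8, 39.6, 218.2]
ee_rot: [[0.13, 0.992, 0.001], [0.992, -0.13, -0.004], [-0.004, 0.001, -1.0]]
ft_force: [-3.8, -7.8, 5.7]
width: 0.456
```

Request:
apply_moves(delta_pos=[[0.01,0,0],[0,0,0],[0,0,0]], delta_rot=[[0,0,0],[0,0,0],[0,0,0]])

```text
time: 10.98
tcp_pos: [661.8, 39.9, 218.2]
ee_rot: [[0.13, 0.992, 0.0], [0.992, -0.13, -0.004], [-0.004, 0.001, -1.0]]
ft_force: [-4.0, -8.9, 6.3]
width: 0.459
```

Request:
apply_moves(delta_pos=[[0,0,0],[0,0,0],[0,0,0],[0,0,0],[0,0,-0.7],[0,0,-0.7],[-0.8,0,-0.5],[-0.9,0,0],[0,0,0],[0,0,0],[0,0,0]], delta_rot=[[0,0,0],[0,0,0],[0,0,0],[0,0,0],[0,0,0],[0,0,0],[0,0,0],[0,0,0],[0,0,0],[0,0,0],[0,0,0]], fingers=0)

```text
time: 12.35
tcp_pos: [650.6, -40.9, 311.2]
ee_rot: [[0.129, 0.992, -0.001], [0.992, -0.129, 0.0], [0.0, -0.001, -1.0]]
ft_force: [0.1, 0.0, 0.2]
width: 1.0
```

```bash
cat >> h.py <<'E'
def edges(name):
    c=load(name); im=cv2.cvtColor(c['pixels'],cv2.COLOR_RGB2GRAY).astype(float); r=c['pixels'].astype(int); m=(r[...,0]-r[...,1])>65
    m[:,:200]=0; m[:,300:]=0; m[:60]=0; m[180:]=0
    n,l,s,ce=cv2.connectedComponentsWithStats(m.astype(np.uint8)); i=1+np.argmax(s[1:,4]); v,u=np.nonzero(l==i); t=u>=u.max()-1
    tv=v[t].mean(); print('tip',u.max(),tv,jig(onz(c,u.max()+.3,tv,18)))
    for col in range(u.max()+12,u.max()+50,6):
        p=im[int(tv)-15:int(tv)+16,col]; print(col,p.astype(int).tolist())
E
python3 - <<'E'
from h import *
c=snap('wrist','w5'); edges('w5'); o=arm.get_obs(); print(o['time'],jig(o['tcp_pos']),jig(c['T'][:3,3]))
im=cv2.imread('pics/w5.png'); p=proj(c,[637.5,35,20]); u0,v0=int(p[0])-35,int(p[1])-50; print(u0,v0)
cv2.imwrite('pics/w5c.png',cv2.resize(im[v0:v0+100,u0:u0+100],None,fx=5,fy=5,interpolation=cv2.INTER_CUBIC))
E
```

```text
tip 250 119.375 [-24.7 117.4]
262 [114, 113, 113, 113, 111, 109, 109, 108, 108, 106, 105, 105, 104, 102, 98, 89, 80, 75, 77, 93, 102, 103, 104, 104, 104, 104, 103, 104, 107, 105, 106]
268 [115, 114, 114, 112, 111, 111, 110, 109, 109, 107, 105, 104, 105, 101, 100, 89, 81, 77, 87, 109, 119, 119, 120, 120, 120, 120, 121, 121, 120, 121, 120]
274 [116, 114, 114, 113, 113, 111, 110, 110, 109, 108, 107, 106, 104, 103, 99, 91, 81, 73, 78, 95, 105, 107, 107, 107, 108, 106, 107, 108, 107, 108, 109]
280 [115, 115, 114, 113, 113, 112, 111, 111, 109, 109, 107, 107, 106, 103, 99, 91, 81, 71, 59, 51, 51, 51, 50, 52, 51, 51, 51, 51, 52, 52, 53]
286 [117, 115, 114, 113, 113, 112, 112, 111, 110, 110, 108, 108, 107, 105, 101, 92, 82, 74, 82, 108, 119, 121, 122, 123, 122, 122, 122, 123, 123, 123, 123]
292 [115, 113, 114, 113, 114, 113, 113, 113, 111, 109, 110, 108, 107, 105, 101, 93, 83, 76, 84, 108, 121, 122, 121, 122, 123, 123, 122, 123, 122, 122, 123]
298 [115, 115, 115, 114, 114, 113, 111, 111, 111, 110, 111, 109, 109, 106, 103, 95, 84, 74, 70, 81, 88, 90, 92, 92, 91, 92, 93, 93, 92, 92, 91]
12.4 [ 0.3 43.6] [ -0.7 122. ]
217 69
```

View pics/w5c.png

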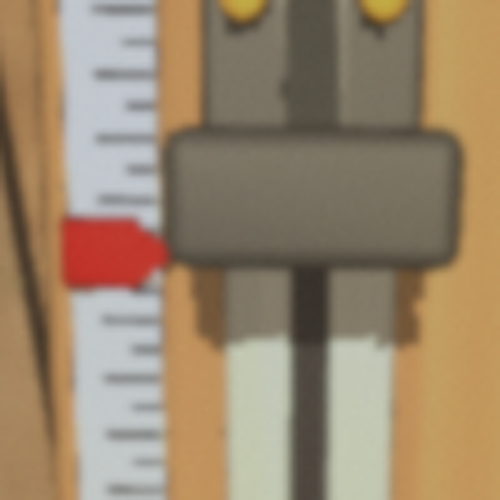

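Run:
```python
from h import *
for n,e in (('w4',125.3),('w5',122.6)):
    c=load(n)
    for u in (262,280,292): print(n,[jig(onz(c,u,e,z)).tolist() for z in (78,75,72)])
    print(proj(c,c['T'][:3,3]-[0,0,100]))
```

```text
w4 [[-11.4, 113.7], [-11.6, 113.5], [-11.7, 113.4]]
w4 [[0.6, 113.7], [0.6, 113.6], [0.6, 113.4]]
w4 [[8.5, 113.7], [8.7, 113.6], [8.8, 113.4]]
[278.08578269 113.8485925 ]
w5 [[-11.4, 116.4], [-11.6, 116.3], [-11.7, 116.2]]
w5 [[0.6, 116.4], [0.6, 116.3], [0.6, 116.2]]
w5 [[8.5, 116.4], [8.7, 116.3], [8.8, 116.2]]
[278.09736934 113.85319112]
```

The face reads y≈116.3 and the tip ≈117.4, so it is about 1 mm short. One last nudge: earlier moves lost about 3 mm between command and slide.

Request:
apply_moves(delta_pos=[[0.84,0,0],[0.8,0,0],[0,0,0.6],[0,0,0.6],[0,0,0.66],[0,0,0],[0,0,0]], delta_rot=[[0,0,0],[0,0,0],[0,0,0],[0,0,0],[0,0,0],[0,0,0],[0,0,0]])

```text
time: 13.28
tcp_pos: [661.8, 40.0, 219.6]
ee_rot: [[0.129, 0.992, 0.001], [0.992, -0.129, 0.0], [0.0, 0.001, -1.0]]
ft_force: [0.1, -0.5, 0.4]
width: 1.006
```

Request:
apply_moves(delta_pos=[[0,0,0],[0,0,0],[0,0,0],[0,0,0],[0,0,0],[0,0,0],[0,0,0],[0.03,0,0],[0.03,0,0],[0.022,0,0],[0,0,0],[0,0,0]], delta_rot=[[0,0,0],[0,0,0],[0,0,0],[0,0,0],[0,0,0],[0,0,0],[0,0,0],[0,0,0],[0,0,0],[0,0,0],[0,0,0],[0,0,0]], fingers=255, force=70)

```text
time: 14.78
tcp_pos: [662.0, 41.2, 220.2]
ee_rot: [[0.13, 0.992, 0.001], [0.992, -0.13, -0.004], [-0.004, 0.001, -1.0]]
ft_force: [-3.5, -8.6, 6.9]
width: 0.459
```

Request:
apply_moves(delta_pos=[[0,0,0],[0,0,0],[0,0,0],[0,0,0],[0,0,-0.7],[0,0,-0.7],[-0.8,0,-0.5],[-0.9,0,0],[0,0,0],[0,0,0],[0,0,0]], delta_rot=[[0,0,0],[0,0,0],[0,0,0],[0,0,0],[0,0,0],[0,0,0],[0,0,0],[0,0,0],[0,0,0],[0,0,0],[0,0,0]], fingers=0)

```text
time: 16.15
tcp_pos: [650.7, -39.8, 313.2]
ee_rot: [[0.129, 0.992, -0.001], [0.992, -0.129, 0.0], [0.0, -0.001, -1.0]]
ft_force: [0.3, -0.2, 0.3]
width: 1.001
```

Run:
```python
from h import *
c=snap('wrist','w6'); edges('w6'); o=arm.get_obs(); print(o['time'],jig(o['tcp_pos']),jig(c['T'][:3,3]))
```

```text
tip 251 120.83333333333333 [-24.  117.3]
263 [114, 114, 112, 111, 110, 109, 109, 109, 106, 105, 104, 103, 102, 98, 88, 81, 74, 84, 103, 113, 116, 114, 113, 113, 113, 114, 113, 113, 115, 115, 124]
269 [114, 114, 112, 112, 111, 109, 109, 109, 108, 106, 105, 105, 103, 97, 89, 79, 75, 87, 111, 121, 123, 121, 123, 123, 123, 123, 123, 123, 122, 123, 124]
275 [114, 115, 114, 113, 113, 111, 110, 108, 107, 107, 107, 105, 104, 98, 90, 80, 72, 68, 73, 77, 77, 77, 78, 78, 78, 78, 78, 77, 79, 78, 80]
281 [115, 114, 113, 114, 112, 111, 111, 110, 110, 108, 107, 106, 104, 101, 92, 79, 71, 59, 56, 54, 55, 56, 56, 55, 56, 56, 56, 56, 55, 57, 61]
287 [114, 114, 114, 113, 114, 112, 111, 110, 109, 108, 107, 106, 105, 100, 93, 82, 75, 83, 106, 120, 121, 122, 123, 122, 121, 121, 122, 123, 122, 122, 122]
293 [116, 114, 114, 113, 113, 113, 112, 112, 110, 110, 109, 108, 106, 102, 94, 83, 76, 83, 108, 120, 120, 121, 122, 121, 122, 123, 121, 120, 122, 123, 126]
299 [116, 115, 114, 112, 113, 112, 111, 111, 109, 109, 109, 108, 108, 102, 95, 84, 73, 72, 83, 90, 91, 90, 90, 92, 97, 106, 110, 112, 111, 107, 103]
16.2 [ 0.3 44.7] [ -0.7 123.1]
```

The edge (v≈122.6) now gives face y≈117.4 against the tip at 117.3, so the stop is set and released. Next is the tube: square the tool to it and look from above.

Request:
apply_moves(delta_pos=[[0,0,0],[-0.22,-0.78,0],[-0.22,-0.78,0],[-0.22,-0.78,0],[-0.22,-0.78,0],[-0.22,-0.8,0],[0,0,0],[0,0,0],[0,0,0]], delta_rot=[[0,0,-7.5],[0,0,0],[0,0,0],[0,0,0],[0,0,0],[0,0,0],[0,0,0],[0,0,0],[0,0,0]])

```text
time: 17.32
tcp_pos: [455.9, -95.6, 314.0]
ee_rot: [[-0.001, 1.0, 0.001], [1.0, 0.001, -0.0], [-0.0, 0.001, -1.0]]
ft_force: [-0.2, -0.4, -1.0]
width: 1.0
```

Run:
```python
from h import *
c=snap('wrist','w7'); o=arm.get_obs(); print(o['time'],o['tcp_pos'],o['ee_rot'].round(3).tolist(),c['T'][:3,3])
```

```text
17.375 [455.8675846  -95.63580918 313.94039716] [[-0.002, 1.0, 0.001], [1.0, 0.002, -0.0], [-0.0, 0.001, -1.0]] [455.18900319 -17.10082062 282.73185364]
```

View pics/w7.png

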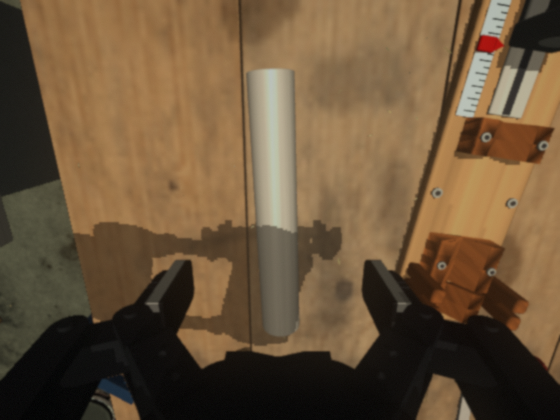

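The tube is in plain view. Its +y end is at v≈69 (u 248–295) and its −y end near v≈335 (u 264–298). I'll compute its axis.

Run:
```python
from h import *
c=load('w7'); im=cv2.cvtColor(c['pixels'],cv2.COLOR_RGB2GRAY).astype(float); g=cv2.GaussianBlur(im,(0,0),1)
gx=np.gradient(g,axis=1); L=[];R=[]
for v in range(85,211,5):
    l0=248+(v-75)*15/245; r0=295+(v-75)*3/240
    a=int(l0)-4; L.append((a+np.argmax(np.abs(gx[v,a:a+9])),v)); a=int(r0)-4; R.append((a+np.argmax(np.abs(gx[v,a:a+9])),v))
def fit(P): 
    W=np.array([onz(c,u,v,21.5)[:2] for u,v in P]); k=np.polyfit(W[:,1],W[:,0],1); return k,np.std(W[:,0]-np.polyval(k,W[:,1]))
l,r=fit(L),fit(R); print(l,r)
m=(l[0]+r[0])/2; print('axis x = %.4f*y+%.1f'%tuple(m),'yaw deg',np.degrees(np.arctan(m[0])),'width',np.polyval(r[0],-50)-np.polyval(l[0],-50))
print('gy top',np.gradient(g,axis=0)[60:80,265:280].mean(1).round(1).tolist())
for v in (68.5,71): print(onz(c,271,v,40), onz(c,271,v,20))
print(onz(c,281,336,20),onz(c,281,322,40))
```

```text
(array([-8.5596084e-02,  4.2862175e+02]), np.float64(1.8607568254286844)) (array([-3.75478740e-02,  4.66402633e+02]), np.float64(0.2655617779551167))
axis x = -0.0616*y+447.5 yaw deg -3.5233665372326013 width 35.37847216238612
gy top [-0.1, -0.0, -0.0, 0.1, 0.3, 1.2, 4.2, 9.5, 13.9, 13.4, 8.6, 3.7, 1.0, 0.1, 0.0, 0.1, 0.1, 0.0, -0.0, 0.0]
[450.2013104   15.65300942  40.        ] [449.79034722  18.35177595  20.        ]
[450.19021836  13.91674186  40.        ] [449.77834124  16.47244783  20.        ]
[ 459.09382277 -250.51505133   20.        ] [ 458.72778804 -215.62753128   40.        ]
```

Run:
```python
from h import *
c=load('w7'); im=cv2.imread('pics/w7.png'); hsv=cv2.cvtColor(im,cv2.COLOR_BGR2HSV)
L=[];R=[]
for v in range(80,300,10):
    s=cv2.GaussianBlur(hsv[...,1],(3,3),0)[v].astype(int)
    m=s<(s[272:284].mean()+75)/2+15 if False else s<65
    u=278; a=u
    while m[a]: a-=1
    b=u
    while m[b]: b+=1
    L.append((a+.5,v));R.append((b-.5,v))
    if v%40==0: print(v,a,b,s[a-4:a+5],s[b-4:b+5])
def fit(P):
    W=np.array([onz(c,u,v,21.5)[:2] for u,v in P]); k=np.polyfit(W[:,1],W[:,0],1); return k,np.std(W[:,0]-np.polyval(k,W[:,1]))
l,r=fit(L),fit(R); print(l,r); m=(l[0]+r[0])/2
for y in (0,-107,-200): print(y,np.polyval(l[0],y),np.polyval(r[0],y),np.polyval(m,y))
print(np.degrees(np.arctan(m[0])))
```

```text
80 247 293 [115 112 107  94  76  63  58  56  56] [ 55  56  57  58  67  84 100 108 110]
120 250 294 [116 114 107  89  71  60  57  56  55] [ 54  55  57  61  72  90 104 110 111]
160 253 295 [115 111  99  81  65  58  57  56  56] [ 53  54  56  62  75  92 103 107 107]
200 255 296 [115 113 106  92  73  61  57  55  55] [ 53  54  56  64  80  99 108 110 109]
240 258 296 [115 111  98  80  65  59  57  57  57] [ 57  57  58  59  66  80  95 104 106]
280 260 297 [118 116 110  96  76  63  59  58  59] [ 56  58  59  61  69  83  98 107 110]
(array([-3.95090791e-02,  4.31012875e+02]), np.float64(0.2591849638547931)) (array([-3.66160536e-02,  4.68264710e+02]), np.float64(0.30604942090987747))
0 431.0128754596852 468.2647095577567 449.63879250872094
-107 435.2403469185327 472.18262728933587 453.71148710393425
-200 438.91469127061504 475.5879202709888 457.2513057708019
-2.179772158581952
```

The tube axis is x ≈ 449.6 − 0.038·y (yaw +2.2°), with its +y end at y≈16 and its centre near (453.8, −109). That matches the top view. I'll align over the middle, descend and grip gently.

Request:
apply_moves(delta_pos=[[0,0,0],[-0.27,-0.05,0.2],[0,0,0.6],[0,0,0.6],[0,0,0.6],[0,0,0.5],[0,0,0.3],[0,0,0],[0,0,0]], delta_rot=[[0,0,-2.1],[0,0,0],[0,0,0],[0,0,0],[0,0,0],[0,0,0],[0,0,0],[0,0,0],[0,0,0]])

```text
time: 18.5
tcp_pos: [453.4, -109.9, 174.3]
ee_rot: [[-0.037, 0.999, 0.001], [0.999, 0.037, -0.0], [-0.0, 0.001, -1.0]]
ft_force: [1.2, -0.7, 0.1]
width: 0.998
```

Request:
apply_moves(delta_pos=[[0,0,0.02],[0,0,0],[0,0,0],[0,0,0],[0,0,0],[0,0,0],[0,0,0],[0,0,0]], delta_rot=[[0,0,0],[0,0,0],[0,0,0],[0,0,0],[0,0,0],[0,0,0],[0,0,0],[0,0,0]], fingers=255, force=40)

```text
time: 19.5
tcp_pos: [453.3, -109.6, 173.5]
ee_rot: [[-0.037, 0.999, 0.001], [0.999, 0.037, -0.0], [-0.0, 0.001, -1.0]]
ft_force: [-0.2, 1.0, 5.6]
width: 0.451
```

Request:
apply_moves(delta_pos=[[0,0,-0.3],[0,0,-0.5],[0,0,-0.6],[0,0,-0.6],[0,0,0],[0,0,0]], delta_rot=[[0,0,0],[0,0,0],[0,0,0],[0,0,0],[0,0,0],[0,0,0]])

```text
time: 20.25
tcp_pos: [452.1, -109.3, 271.8]
ee_rot: [[-0.037, 0.999, -0.001], [0.999, 0.037, 0.0], [0.0, -0.001, -1.0]]
ft_force: [0.2, 0.6, -2.8]
width: 0.45
```

Request:
apply_moves(delta_pos=[[0,0,0],[0,0,0],[0.1,0.5,0],[0.1,0.65,0],[0.1,0.7,0],[0.1,0.7,0],[0.1,0.7,0],[0.1,0.48,0],[0,0,0],[0,0,0],[0,0,0]], delta_rot=[[0,0,4.8],[0,0,4.8],[0,0,0],[0,0,0],[0,0,0],[0,0,0],[0,0,0],[0,0,0],[0,0,0],[0,0,0],[0,0,0]])

```text
time: 21.62
tcp_pos: [640.3, -104.0, 271.7]
ee_rot: [[0.13, 0.991, -0.002], [0.991, -0.13, 0.0], [0.0, -0.002, -1.0]]
ft_force: [0.0, -0.1, -2.2]
width: 0.454
```

Run:
```python
from h import *
c=snap('wrist','w8'); o=arm.get_obs(); print(o['time'],o['tcp_pos'],jig(o['tcp_pos']),o['ee_rot'].round(4).tolist(),c['T'][:3,3],o['ft_force'],o['ft_torque'],o['width'])
```

```text
21.675 [ 640.54588386 -104.05729797  272.12386053] [ -1.5 -20.4] [[0.1303, 0.9915, -0.0015], [0.9915, -0.1303, 0.0002], [0.0001, -0.0015, -1.0]] [649.69147475 -26.14348304 240.38187902] [ 0.89646643 -0.51794854 -2.38368557] [0.01402021 0.00952849 0.00693285] 0.45884015750729007
```

View pics/w8.png

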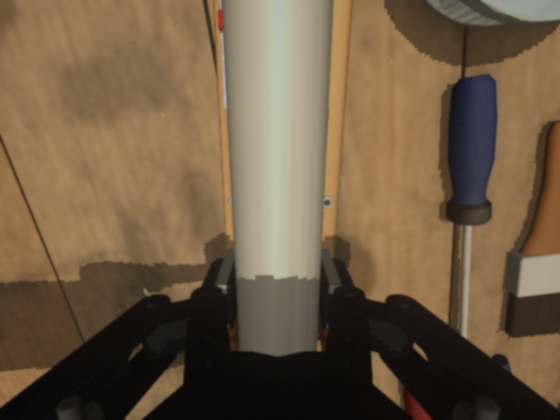

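The tube is held straight, parallel to the tool's x axis (centre u≈280 top to bottom), and its weight reads about 2.4 N. I'll centre it over the V and lower to just above the seat (TCP z ≈ 201.5 when seated).

Request:
apply_moves(delta_pos=[[0,0.034,0.2],[0,0,0.3],[0,0,0.3],[0,0,0.2],[0,0,0.15],[0,0,0.1],[0,0,0.06],[0,0,0],[0,0,0]], delta_rot=[[0,0,0],[0,0,0],[0,0,0],[0,0,0],[0,0,0],[0,0,0],[0,0,0],[0,0,0],[0,0,0]])

```text
time: 22.8
tcp_pos: [643.6, -104.3, 207.7]
ee_rot: [[0.13, 0.992, 0.001], [0.992, -0.13, -0.0], [-0.0, 0.001, -1.0]]
ft_force: [0.3, -0.5, -2.5]
width: 0.456
```

```bash
cat > st.py <<'E'
from h import *
o=arm.get_obs(); f=o['ft_force']; print(o['time'],o['tcp_pos'].round(2),jig(o['tcp_pos']),'F jig',(f[:2]@X).round(2),(f[:2]@Y).round(2),f[2].round(2),'T',o['ft_torque'].round(3),o['width'].round(3))
E
python3 st.py
```

```text
Traceback (most recent call last):
  File "st.py", line 2, in <module>
    o=arm.get_obs(); f=o['ft_force']; print(o['time'],o['tcp_pos'].round(2),jig(o['tcp_pos']),'F jig',(f[:2]@X).round(2),(f[:2]@Y).round(2),f[2].round(2),'T',o['ft_torque'].round(3),o['width'].round(3))
                                                                                                                                                                                      ^^^^^^^^^^^^^^^^
AttributeError: 'float' object has no attribute 'round'
```

Request:
apply_moves(delta_pos=[[0,-0.02,0.02],[0,0,0.02],[0,0,0.02],[0,0,0],[0,0,0]], delta_rot=[[0,0,0],[0,0,0],[0,0,0],[0,0,0],[0,0,0]])

```text
time: 23.42
tcp_pos: [642.3, -104.1, 204.1]
ee_rot: [[0.13, 0.992, -0.0], [0.992, -0.13, -0.0], [-0.0, -0.0, -1.0]]
ft_force: [0.5, -0.2, -1.9]
width: 0.457
```

```bash
sed -i "s/o\['width'\].round(3)/round(o['width'],3)/" st.py; python3 st.py
```

```text
23.425 [ 642.32 -104.11  204.15] [  0.3 -20.2] F jig 0.49 -0.09 -1.89 T [-0.049 -0.034 -0.02 ] 0.457
```

Request:
apply_moves(delta_pos=[[0.05,0,0],[0.05,0,0],[0.05,0,0],[0.02,0,0],[0,0,0],[0,0,0]], delta_rot=[[0,0,0],[0,0,0],[0,0,0],[0,0,0],[0,0,0],[0,0,0]])

```text
time: 24.18
tcp_pos: [643.4, -95.7, 204.2]
ee_rot: [[0.13, 0.992, 0.0], [0.992, -0.13, -0.0], [-0.0, 0.0, -1.0]]
ft_force: [0.9, 0.3, -2.6]
width: 0.452
```

Request:
apply_moves(delta_pos=[[0.02,0,0],[0,0,0],[0,0,0]], delta_rot=[[0,0,0],[0,0,0],[0,0,0]])

```text
time: 24.55
tcp_pos: [643.5, -94.7, 204.2]
ee_rot: [[0.13, 0.992, 0.0], [0.992, -0.13, -0.0], [-0.0, 0.0, -1.0]]
ft_force: [-0.2, -0.5, -1.7]
width: 0.454
```

```bash
python3 st.py
```

```text
24.55 [643.54 -94.75 204.2 ] [  0.3 -10.8] F jig -0.14 -0.54 -1.73 T [-0.022 -0.007 -0.014] 0.454
```

Request:
apply_moves(delta_pos=[[0.02,0,0],[0,0,0],[0,0,0]], delta_rot=[[0,0,0],[0,0,0],[0,0,0]])

```text
time: 24.92
tcp_pos: [643.7, -93.7, 204.2]
ee_rot: [[0.13, 0.992, 0.0], [0.992, -0.13, -0.0], [-0.0, 0.0, -1.0]]
ft_force: [-0.3, 0.3, -2.9]
width: 0.453
```

Request:
apply_moves(delta_pos=[[0.02,0,0],[0,0,0],[0,0,0]], delta_rot=[[0,0,0],[0,0,0],[0,0,0]])

```text
time: 25.3
tcp_pos: [643.8, -92.7, 204.2]
ee_rot: [[0.13, 0.992, -0.0], [0.992, -0.13, -0.0], [-0.0, -0.0, -1.0]]
ft_force: [0.5, 0.2, -2.7]
width: 0.457
```

Request:
apply_moves(delta_pos=[[0.014,0,0],[0,0,0],[0,0,0]], delta_rot=[[0,0,0],[0,0,0],[0,0,0]])

```text
time: 25.68
tcp_pos: [643.9, -92.2, 204.2]
ee_rot: [[0.13, 0.992, -0.0], [0.992, -0.13, -0.0], [-0.0, -0.0, -1.0]]
ft_force: [-0.2, -1.7, -2.1]
width: 0.454
```

Request:
apply_moves(delta_pos=[[0.014,0,0],[0,0,0],[0,0,0]], delta_rot=[[0,0,0],[0,0,0],[0,0,0]])

```text
time: 26.05
tcp_pos: [643.9, -92.0, 204.2]
ee_rot: [[0.13, 0.992, -0.0], [0.992, -0.13, -0.001], [-0.001, -0.0, -1.0]]
ft_force: [-1.1, -5.4, -3.3]
width: 0.453
```

```bash
python3 st.py
```

```text
26.05 [643.88 -92.   204.17] [ 0.2 -8. ] F jig -0.37 -5.52 -3.31 T [-0.803  0.187  0.007] 0.453
```

Contact with the stop came where expected (tube end ≈117.2), and the 5.5 N is below the 10 N brake. I'll ease off a little and lower until seated.

Request:
apply_moves(delta_pos=[[-0.008,0,0],[0,0,0.02],[0,0,0.02],[0,0,0],[0,0,0]], delta_rot=[[0,0,0],[0,0,0],[0,0,0],[0,0,0],[0,0,0]])

```text
time: 26.68
tcp_pos: [644.0, -92.1, 202.9]
ee_rot: [[0.13, 0.991, 0.0], [0.991, -0.13, -0.001], [-0.001, 0.0, -1.0]]
ft_force: [-3.0, -4.8, 2.5]
width: 0.455
```

```bash
python3 st.py
```

```text
26.675 [644.02 -92.07 202.95] [ 0.4 -8.1] F jig -2.32 -5.12 2.46 T [-0.794  0.352 -0.208] 0.455
```

Request:
apply_moves(delta_pos=[[-0.008,-0.016,0],[0,0,0.016],[0,0,0],[0,0,0]], delta_rot=[[0,0,0],[0,0,0],[0,0,0],[0,0,0]])

```text
time: 27.18
tcp_pos: [643.5, -92.1, 202.1]
ee_rot: [[0.13, 0.991, 0.001], [0.991, -0.13, -0.0], [-0.0, 0.001, -1.0]]
ft_force: [-0.1, -4.9, 3.5]
width: 0.455
```

```bash
python3 st.py
```

```text
27.175 [643.52 -92.09 202.08] [-0.1 -8.2] F jig 0.57 -4.86 3.47 T [-0.661  0.114 -0.256] 0.455
```

Request:
apply_moves(delta_pos=[[0,0,0.016],[0,0,0.014],[0,0,0],[0,0,0]], delta_rot=[[0,0,0],[0,0,0],[0,0,0],[0,0,0]])

```text
time: 27.68
tcp_pos: [643.6, -92.1, 201.8]
ee_rot: [[0.13, 0.991, 0.001], [0.991, -0.13, -0.0], [-0.0, 0.001, -1.0]]
ft_force: [-3.0, -3.5, 11.4]
width: 0.457
```

```bash
python3 st.py
```

```text
27.675 [643.62 -92.1  201.85] [-0.  -8.2] F jig -2.55 -3.83 11.43 T [-0.597  0.59  -0.359] 0.457
```

Request:
apply_moves(delta_pos=[[0,-0.01,0],[0,0,0],[0,0,0]], delta_rot=[[0,0,0.4],[0,0,0],[0,0,0]])

```text
time: 28.05
tcp_pos: [643.4, -92.0, 201.6]
ee_rot: [[0.137, 0.991, 0.002], [0.991, -0.137, -0.0], [-0.0, 0.002, -1.0]]
ft_force: [-2.1, -3.9, 8.7]
width: 0.456
```

```bash
python3 st.py
```

```text
28.05 [643.37 -92.05 201.62] [-0.3 -8.1] F jig -1.55 -4.12 8.65 T [-0.558  0.31  -0.171] 0.456
```

Request:
apply_moves(delta_pos=[[0,-0.008,0],[0,0,0.016],[0,0,0],[0,0,0]], delta_rot=[[0,0,0.3],[0,0,0],[0,0,0],[0,0,0]])

```text
time: 28.55
tcp_pos: [643.2, -92.0, 201.5]
ee_rot: [[0.141, 0.99, 0.003], [0.99, -0.141, -0.001], [-0.0, 0.003, -1.0]]
ft_force: [-2.7, -3.2, 11.8]
width: 0.456
```

```bash
python3 st.py
```

```text
28.55 [643.23 -91.96 201.51] [-0.4 -8.1] F jig -2.27 -3.49 11.85 T [-0.485  0.507  0.124] 0.456
```

Request:
apply_moves(delta_pos=[[0,-0.02,0],[0,0,0.004],[0,0,0],[0,0,0]], delta_rot=[[0,0,-0.1],[0,0,0],[0,0,0],[0,0,0]])

```text
time: 29.05
tcp_pos: [642.9, -91.9, 201.5]
ee_rot: [[0.139, 0.99, 0.005], [0.99, -0.139, -0.001], [-0.0, 0.005, -1.0]]
ft_force: [-1.3, -3.8, 10.0]
width: 0.457
```

```bash
python3 st.py
```

```text
29.05 [642.86 -91.92 201.55] [-0.8 -8.1] F jig -0.78 -3.92 10.01 T [-0.56   0.178 -0.021] 0.457
```

Request:
apply_moves(delta_pos=[[0,-0.006,0.012],[0,0,0],[0,0,0],[0,0,0]], delta_rot=[[0,0,0],[0,0,0],[0,0,0],[0,0,0]])

```text
time: 29.55
tcp_pos: [642.8, -91.9, 201.5]
ee_rot: [[0.14, 0.99, 0.005], [0.99, -0.14, -0.001], [-0.0, 0.006, -1.0]]
ft_force: [-1.9, -3.5, 12.7]
width: 0.454
```

```bash
for i in 1 2; do python3 st.py; done
python3 - <<'E'
from h import *
w=snap('wrist','w9'); s=snap('scene','s9'); t=snap('top','t9')
W=cv2.imread('pics/w9.png'); S=cv2.imread('pics/s9.png'); T=cv2.imread('pics/t9.png')
R=lambda a,f:cv2.resize(a,None,fx=f,fy=f,interpolation=cv2.INTER_CUBIC)
a=R(W[0:75,180:380],2); b=R(S[150:270,240:380],2.8571); b=R(S[150:270,250:400],8/3.)
o=np.zeros((600,800,3),np.uint8); o[:150,:400]=a; o[150:150+b.shape[0],:400]=b[:,:400]; c=R(T[140:230,230:380],8/3.); o[:c.shape[0],400:800]=c[:,:400]; cv2.imwrite('pics/f9.png',o)
E
python3 st.py
```

```text
29.55 [642.77 -91.9  201.5 ] [-0.9 -8.1] F jig -1.41 -3.72 12.72 T [-0.505  0.288  0.088] 0.454
29.55 [642.77 -91.9  201.5 ] [-0.9 -8.1] F jig -1.41 -3.72 12.72 T [-0.505  0.288  0.088] 0.454
29.7 [642.79 -91.89 201.52] [-0.9 -8.1] F jig -0.56 -3.29 12.63 T [-0.516  0.217  0.011] 0.452
```

View pics/f9.png

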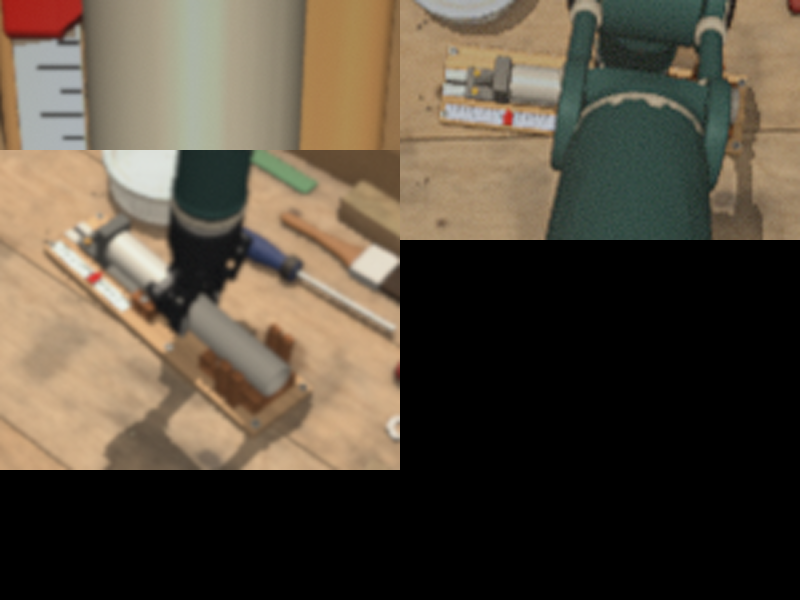

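The tube lies between the saw posts, in the V, with its end against the stop beside the red cursor. Forces are steady (Fz 12.7, Fx ≈ −1, Fy ≈ −3.5 N), so I'm handing in.

```bash
python3 -c "
from workcell import arm
print(arm.sign_off())"; python3 st.py
```

```text
the job is handed in; nothing more can be done
None
the job is handed in; nothing more can be done
```

The tube is seated in the V against the stop, still gripped and pressed down, and the job was handed in at about 30 s of the 70 s.

- **Stop:** I slid it out in three grips, checking by wrist camera after each, and let go. The last check put its face at y ≈ 117.4 mm and the cursor tip at ≈ 117.3 mm.
- **Tube:** I gripped it at mid-length with 40 N and lifted it. I then lowered it to just above the V and advanced it in small steps until it touched the stop. Contact came with the tube's end at about 117.2 mm, which agrees with the mark.
- **Stop not shifted:** The push on the stop read about 5.5 N at most, below its roughly 10 N brake. I did not measure the stop's position again after the tube touched it. The last pictures only show, at low resolution, the tube against the stop beside the cursor.
- **Press:** The final readings were about 12.7 N down, about 1 N across the V and about 3.5 N towards the stop. The twisting moment was near zero, so both flanks carry load.
- **Small disagreements:**
  - Sizes measured in the wrist camera came out about 5 % small.
  - The jig's yaw looked like −7.5° in the pictures but about −8° by feel. I corrected this while pressing.
- **Bystanders:** The arm's path stayed away from the other things on the bench, but I did not check them individually at the end.

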